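# Wedge the bench block off its front rests and hold it

### The job

The steel block has to be raised at the front so that a workmate can slip shims under it. Swing the magnifier arm away from the block as far as its stop, then take the orange wedge by its grip, lay it flat on the base and push it nose first between the two front brass rests under the block until the block's front edge is just clear of both rests, by about 4 mm. Finish while still holding the wedge there; touch the block only with the wedge and leave the tape roll, the green-lidded tin and the red pot where they are.

Things in the scene. Friction and masses are not known exactly. Their poses are not given: they have to be found in the camera images.
- levelling_base: Fixed aluminium plate, top 8 mm above the bench, x = -140 to +85 mm, y = -50 to +50 mm. Origin on the bench under the block's centre; +x runs from the open front, where the wedge goes in, to the back. The block stands on four brass rests 10 mm above the plate. Dark fence behind the block (face at x = 34.5 mm), dark side cheeks 28 mm high. Post of the magnifier arm at x = 20, y = 75 mm.
- bench_block: Loose plain grey steel block, 66 x 66 x 19 mm, 0.4 to 0.9 kg, lying on the rests. Origin at the centre of its underside, 18 mm above the bench at the start; axes about as the base's. When its front is lifted it tips about its back lower edge; the fence stops it from sliding away.
- block_front (a point): Middle of the block's lower front edge (the edge towards the base's open front, -x). 18 mm above the bench at the start; its rise is the gap over the front rests.
- front_rests: The two brass front rests, part of the base: each 10 x 14 mm, at x = -31 to -21 mm, tops 18 mm above the bench, 40 mm of free lane between them, centred on y = 0. Origin and axes as those of the base.
- wedge: Loose orange wedge, 130 x 22 mm, 0.13 kg, flat on the bench at the start. Origin at the centre of its flat underside; +x points to the nose (x = +65 mm, 6 mm thick); the top slopes evenly up to 25.5 mm at the heel (x = -65 mm). On the heel an upright grip block, x = -65 to -39 mm, 22 mm wide like the wedge, top 52 mm above the underside: grip it from above across its width.
- wedge_tip (a point): Middle of the wedge's nose, on the underside. With the wedge flat on the plate, its slope meets the block's front edge when the nose is 27 mm past that edge; each further 10 mm of push lifts the edge by 1.5 mm. Pushing takes some 2 to 15 N.
- mag_arm (a joint): Swing of the magnifier arm about its upright hinge, rad. At 0 it reaches over the front of the block (pointing at -140 degrees from +x in the base's frame); grows clockwise seen from above, away to the left, to the stop at 1.5. Friction of 0.12 N m keeps it where it is left. Arm 167 mm long with its lens (74 mm across), bar and lens 117 to 127 mm above the bench.
- mag_hinge (a point): Point on the upright hinge axis of the magnifier arm, 120 mm above the bench. Fixed things in the room to keep clear of: the wooden partition between the benches, left of the work (y about +0.1 m; low in front, rising from 0.09 m at x = 0.55 to 0.34 m at x = 0.73), and the green desk lamp's shade (x over 0.71, y -0.15 to 0, from 0.25 m up).
- mag_knob (a point): Top of the red upright grip pin on the magnifier arm: a pin of 16 mm diameter (19 mm at its cap) standing on the bar from 125 to 165 mm above the bench, 85 mm from the hinge axis. This point is at its very top, on its axis, 165 mm above the bench.
- tape_roll: Orange roll of tape lying flat, 68 mm across, 18 mm high; a bystander. Origin under its centre.
- solder_tin: Small round tin with green lid, 63 mm across, 19 mm high; a bystander. Origin under its centre.
- pot_red: Small red lidded pot, 41 mm across, 30 mm high; a bystander. Origin under its centre.

How it is judged (in metres and radians):
On the way, in this order (a step that is already met when the one before it is completed fails the run):
1. the magnifier arm is swung away to its stop (value of joint mag_arm above 1.3 rad), for 0.2 s.
2. the wedge lies flat on the base with its nose under the block (x of wedge_tip in the frame of levelling_base above -0.03 m and z of each of wedge_tip, wedge in the frame of levelling_base below 0.014 m and y of wedge_tip in the frame of levelling_base between -0.02 and 0.02 m and z of wedge in the frame of levelling_base above 0.006 m), for 0.1 s.
At the end, for the whole second after the job is handed in: Gripper still holds the wedge (over 1 N), which lies flat on the base and carries the block's front: lower front edge 1.8 to 6.5 mm above the front rests, touching neither, block at rest within 8 mm of its place, touched by no part of the robot; magnifier arm still above 1.3 rad (z of block_front in the frame of levelling_base between 0.0198 and 0.0245 m and contact force between bench_block and front_rests below 0.2 N and contact force between bench_block and wedge above 0.5 N and contact force between the fingers and wedge above 1 N and contact force between each of the arm, the fingers and bench_block below 0.2 N and z of wedge in the frame of levelling_base between 0.006 and 0.012 m and angle between wedge's own z axis and vertical below 0.06 rad and horizontal distance between bench_block and levelling_base below 0.008 m and value of joint mag_arm above 1.3 rad and linear speed of bench_block below 0.01 m/s and y of wedge_tip in the frame of levelling_base between -0.02 and 0.02 m); the arm keeps its last pose, push and grip.
It fails at once if the gripper or arm pushes the block itself (contact force between any of the fingers, the arm and bench_block above 2 N).
It fails at once if a bystander is moved by more than 2 cm (distance of any of tape_roll, solder_tin, pot_red from where it was at the start of the episode above 0.02 m).
It also fails if it takes over 64 s, if anything falls off the work surface, if the arm or the gripper's body presses on something with over 40 N, if the wrist force passes 120 N, or if a joint passes its speed limit or range.

### The arm

A 7-joint arm with a two-finger parallel gripper is mounted at the origin on a cart in front of the work surface, level with it; the furniture and walls round the work are solid. World frame = base frame: x ahead of the robot, y to its left, z up, the work surface at z = 0. Lengths are in mm, angles in rad, forces in N, time in s.
With the tool pointing down it reaches from about 350 to 900 mm from the base axis. Payload 19.9 kg.
Tool frame: the origin (TCP) lies on the front face of the gripper's body, between the roots of the fingers; the fingertips stand 73 mm ahead of it and the grasp point (between the pads) lies 54 mm ahead of it; x points along the fingers, y is the direction in which the jaws open and shut, and the axes are right-handed (so a half turn about x gives the same grasp; the last joint's range is limited). The gripper opens to 85 mm and grips with 20 to 120 N. Pads are 22 mm wide; open, the fingers measure 114 mm over their backs; the gripper's body (76 mm by 85 mm) begins 54 mm behind the grasp point. The pads swing forward as they close: fully open they stand 13 mm farther back than shut.
Start: joints at [-1.177, 0.417, -0.01, 1.614, 0.005, 1.111, -0.053], TCP at [263.822, 566.575, 303.86] pointing down, gripper open.
Joint ranges: [-2.81, 2.81], [-0.39, 2.02], [-1.27, 1.25], [0.06, 2.57], [-1.19, 4.33], [0.19, 2], [-2.82, 2.82]. Speed limits (rad/s): [1.89, 1.89, 2.39, 2.39, 3.01, 3.01, 3.01].

### API

Orientations are given as a unit quaternion [x, y, z, w].
In Python, from station import arm gives the robot as it stands.
- The arm moves only by the shell command python3 -m inch 'ROWS' [OPENING] [FORCE]. ROWS is JSON, a list of rows, each an object of numbers: "tx", "ty", "tz": the shift along the world's x, y, z in m; "spin": the turn about the world's z in degrees. In form: [{"tx": .., "ty": .., "tz": .., "spin": ..}, ...]. A call has 1 to 8 rows; each row shifts and turns the pose as measured when the row begins; what a row does not reach is not made up. A row lasts 1/12 s, in which the tool goes at most 41.7 mm and 7.16 degrees, less where a joint would pass 70% of its speed; a pose out of reach is approached as far as the arm can. A call is refused whole if a number of a shift passes 0.0417 or a number of a turn 7.16, either way. A call with a gripper value outside its range is refused whole. OPENING is the finger opening in m, from 0 to 0.0854, set as the call begins (- or left out, the last holds). The fingers move at their own pace and stop on an object; FORCE is the grip in N (left out, the last holds). Time passes only in rows, so rows that do not move let the fingers close. It gives the time, the measured TCP pose, the force and the opening at its end, in the units of the state.
- arm.observe(): the state, without advancing time (a new reading comes with each control period).
- arm.snapshot(name): name is "scene" or "side" or "wrist"; returns a dict with "image" (420x560x3 uint8, blue, green, red), "fovy" (degrees; the focal length in pixels is half the picture's height over the tangent of half this angle, whatever the lens; pixels are square), "cx", "cy" (the principal point, pixels), "T" (4x4, takes a point from camera to world coordinates); the wrist camera has in their place "tool_from_camera" (4x4, takes a point from camera to tool coordinates, whose origin is the TCP and whose axes are the tool frame's). Camera axes: x right, y up, looking along -z (the intrinsics and any distortion apply to the point x, -y, -z); pixel columns grow to the right and rows downward; lengths in mm; the calibration is good to about 2 mm. The wrist camera is an equidistant fisheye: a pixel r from the principal point sees the ray r / f radians off the axis. A picture is of the moment at which its call begins: read the wrist's pose just before it. There is no depth.
- arm.close_job(): hands the job in, once; it reports no verdict.
Trained networks look in the newest picture that a camera, given by its name, has taken for a name from the list of things; names that differ only in an ending like _2 or _b are one class to them, and where a whole thing is asked for, a point or a joint stands for the part that bears it (a point fixed in the world has none). Each returns a list of dicts, best first, with "conf" (0 to 1); they miss things now and then, are a little off and sometimes report something else, mostly with a low value. They report only what shows in the picture. A call takes as long as a camera call.
- arm.recognise(thing, camera): "point" ([x, y, z] in mm, in the coordinates of the camera as it stood for that picture, good to about 4 mm: the middle of the surface that is visible of it).
- arm.mark_of(thing, camera): "point" ([x, y, z] in mm, in the coordinates of the camera as it stood for that picture, good to about 4 mm: a listed point, or the origin of a listed thing).
The state is a dict: "t": time; "joint_positions": joint angles; "joint_velocities": joint speeds; "tau": joint torques, N m; "ee_pos": TCP position; "tcp_rot": TCP orientation; "force": force on the tool from outside, world axes, zero at the start; "ft_torque": the same for the moment, N m; "finger_gap": finger opening in mm.
Only numpy, scipy, OpenCV 4.12 (cv2) and the standard library are available. Lean on these libraries where they do the work, as an engineer would, in place of code of your own. Each camera call takes 0.05 s, during which the arm holds its last target. There are 200 camera calls.

## Working session

There is one attempt and no reset: what is moved stays moved. The work goes in short steps, Python scripts to look and compute and a shell command to move; the robot and the scene stay as the last step left them, time stands still between calls to the robot, and variables do not carry over. Pictures are saved under pics/ and viewed, about 8 in all and at most 12, crops included, and the job is handed in when it is done.

```bash
ls; mkdir -p pics; cat > h.py <<'E'
import numpy as np, cv2
from station import arm
from scipy.spatial.transform import Rotation as R
def camT(cam, s, o):
    if cam!='wrist': return np.array(s['T'])
    T=np.eye(4); T[:3,:3]=R.from_quat(o['tcp_rot']).as_matrix(); T[:3,3]=o['ee_pos']
    return T@np.array(s['tool_from_camera'])
def snap(cam,name=None):
    o=arm.observe(); s=arm.snapshot(cam); 
    if name: cv2.imwrite('pics/'+name+'.png',s['image'])
    return s,camT(cam,s,o)
def w(T,p): return (T@np.r_[p,1])[:3]
def find(cam,T,pts=(),things=()):
    for f,l in ((arm.mark_of,pts),(arm.recognise,things)):
        for n in l:
            print(cam,f.__name__,n,[(round(d['conf'],2),w(T,d['point']).round(0).tolist()) for d in f(n,cam)[:2]])
E
cat > a.py <<'E'
from h import *
P=['levelling_base','bench_block','block_front','wedge','wedge_tip','mag_hinge','mag_knob','tape_roll','solder_tin','pot_red']
for c in ('scene','side','wrist'):
    s,T=snap(c,c+'0'); print(c,s['fovy'],T[:3,3].round(0)); find(c,T,P)
o=arm.observe(); print(o)
a=cv2.imread('pics/scene0.png');b=cv2.imread('pics/side0.png')
E
python3 a.py
```

```text
pics
scene 51.86787498640663 [  46. -823.  468.]
scene call levelling_base [(0.75, [609.0, -196.0, -5.0])]
scene call bench_block [(0.69, [605.0, -195.0, 17.0]), (0.61, [610.0, -196.0, 2.0])]
scene call block_front [(0.62, [577.0, -194.0, 17.0])]
scene call wedge [(0.69, [537.0, -385.0, -3.0])]
scene call wedge_tip [(0.74, [600.0, -392.0, -0.0])]
scene call mag_hinge [(0.75, [636.0, -126.0, 117.0])]
scene call mag_knob [(0.93, [564.0, -171.0, 169.0])]
scene call tape_roll [(0.97, [677.0, -401.0, 1.0]), (0.32, [460.0, -73.0, -1.0])]
scene call solder_tin [(0.72, [561.0, -169.0, 166.0]), (0.57, [459.0, -73.0, -3.0])]
scene call pot_red [(0.78, [523.0, -47.0, -2.0]), (0.54, [635.0, -124.0, 118.0])]
side 44.03330763347419 [  296. -1044.   606.]
side call levelling_base [(0.77, [612.0, -196.0, 2.0])]
side call bench_block [(0.77, [609.0, -194.0, 17.0])]
side call block_front [(0.91, [578.0, -194.0, 23.0])]
side call wedge [(0.57, [540.0, -385.0, -3.0])]
side call wedge_tip [(0.87, [601.0, -394.0, 2.0])]
side call mag_hinge [(0.84, [634.0, -123.0, 117.0])]
side call mag_knob [(0.66, [559.0
[... 529 characters left out ...]
_positions': array([-1.17650227,  0.41736381, -0.010295  ,  1.61360284,  0.00469207,
        1.11070958, -0.0529727 ]), 'joint_velocities': array([-2.34058360e-04, -3.69391591e-04, -1.07891469e-04, -1.15169665e-05,
       -2.22053169e-03, -9.39391951e-04,  1.42377183e-03]), 'tau': array([ 2.07254316e-04, -8.64205384e+01,  6.77974317e-01, -4.35208297e+01,
        1.91623508e-02,  1.96533430e-03,  7.75968431e-06]), 'ee_pos': array([263.82018474, 566.57085243, 303.88151202]), 'tcp_rot': array([ 0.15282982,  0.69038105, -0.15287502,  0.69039574]), 'force': array([-0.05568837, -0.11034748, -0.30595882]), 'ft_torque': array([ 0.01816401, -0.01138361,  0.02795025]), 'finger_gap': 85.07377895903929}
```

View pics/scene0.png

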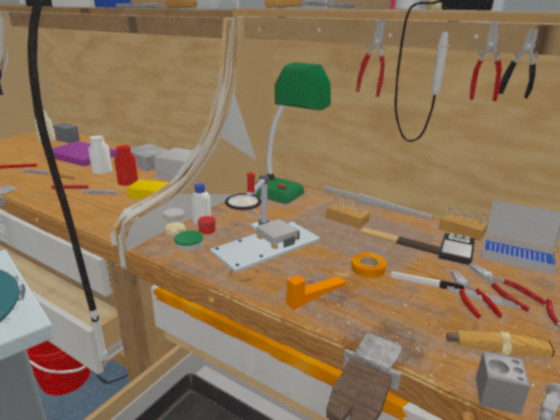

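View pics/side0.png

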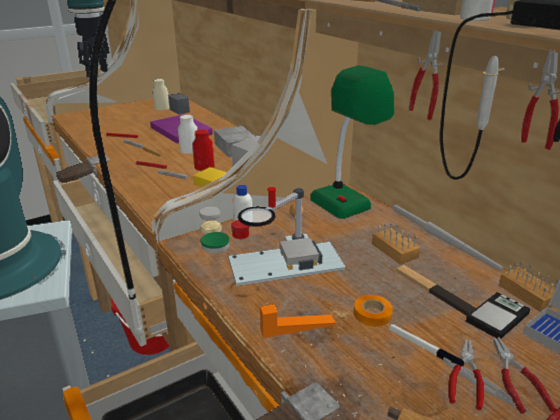

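```bash
python3 - <<'E'
from h import *
o=arm.observe()
print(R.from_quat(o['tcp_rot']).as_matrix().round(2))
E
```

```text
[[ 0.    0.42  0.91]
 [-0.    0.91 -0.42]
 [-1.   -0.    0.  ]]
```

The scene picture shows the wedge near (315,290), the tin at (188,238), the pot at (207,224), the base at (265,243) and the lens at (243,201). The side picture has the wedge near (297,322) and the base at (287,262). A black cord hangs between the cameras and the robot, so I'll triangulate it before crossing.

```bash
cat >> h.py <<'E'
def ray(s,T,px):
    f=s['image'].shape[0]/2/np.tan(np.radians(s['fovy']/2))
    d=T[:3,:3]@np.array([(px[0]-s['cx'])/f,-(px[1]-s['cy'])/f,-1]); return T[:3,3],d/np.linalg.norm(d)
def tri(rs):
    A=sum(np.eye(3)-np.outer(d,d) for c,d in rs); b=sum((np.eye(3)-np.outer(d,d))@c for c,d in rs); return np.linalg.solve(A,b)
E
python3 - <<'E'
from h import *
a,Ta=snap('scene');b,Tb=snap('side')
def t(p,q): 
    r=[ray(a,Ta,p),ray(b,Tb,q)]; x=tri(r); print(x.round(), [round(np.linalg.norm(np.cross(x-c,d)),1) for c,d in r])
t((97,320),(130,298)); t((97,375),(133,343)); t((124,222),(158,215)); t((233,20),(307,12)); t((302,85),(362,95))
E
```

```text
[ 259.   -1. -153.] [np.float64(0.8), np.float64(0.8)]
[ 245.   35. -325.] [np.float64(5.2), np.float64(5.2)]
[349.  -5.  58.] [np.float64(0.4), np.float64(0.4)]
[742. 127. 444.] [np.float64(0.0), np.float64(0.0)]
[789. -78. 306.] [np.float64(2.0), np.float64(2.0)]
```

```bash
python3 - <<'E'
from h import *
a,Ta=snap('scene');b,Tb=snap('side')
A=[(33,0),(38,60),(47,130),(62,200),(80,260),(95,315)]
B=np.array([(108,0),(95,60),(92,90),(100,150),(112,215),(122,265),(130,298)])
yy=np.arange(0,299,2); xx=np.interp(yy,B[:,1],B[:,0])
for p in A:
    best=min((np.linalg.norm(np.cross(tri(r:=[ray(a,Ta,p),ray(b,Tb,q)])-r[0][0],r[0][1])),tuple(tri(r).round()),q) for q in zip(xx,yy))
    print(p,best)
h=np.hstack([cv2.resize(a['image'][0:330,0:160],None,fx=1.8,fy=1.8),cv2.resize(b['image'][0:330,0:240],None,fx=1.8,fy=1.8)])
cv2.imwrite('pics/cord.png',h)
E
```

```text
(33, 0) (np.float64(0.9152689021817856), (np.float64(317.0), np.float64(215.0), np.float64(478.0)), (np.float64(108.0), np.int64(0)))
(38, 60) (np.float64(0.334464086923342), (np.float64(272.0), np.float64(92.0), np.float64(379.0)), (np.float64(95.0), np.int64(60)))
(47, 130) (np.float64(0.09336155489668803), (np.float64(254.0), np.float64(55.0), np.float64(258.0)), (np.float64(96.53333333333333), np.int64(124)))
(62, 200) (np.float64(0.7248707393483877), (np.float64(252.0), np.float64(47.0), np.float64(120.0)), (np.float64(106.64615384615385), np.int64(186)))
(80, 260) (np.float64(0.6148410347279639), (np.float64(254.0), np.float64(14.0), np.float64(-5.0)), (np.float64(117.4), np.int64(242)))
(95, 315) (np.float64(0.22001458629239262), (np.float64(259.0), np.float64(4.0), np.float64(-143.0)), (np.float64(129.03030303030303), np.int64(294)))
```

View pics/cord.png

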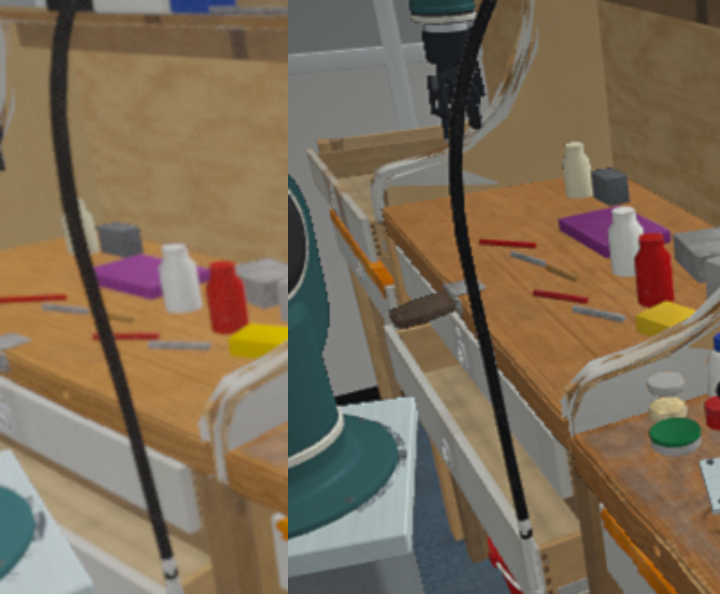

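The cord hangs at about x=255, y=50, which is on the crossing path. I'll locate it more precisely by segmenting it.

```bash
python3 - <<'E'
from h import *
a,Ta=snap('scene');b,Tb=snap('side'); snap('wrist','wrist1')
def seg(im,guess):
    g=im.max(2).astype(int); out=[]
    for y in range(0,300,4):
        x0=np.interp(y,[q[1] for q in guess],[q[0] for q in guess]); xs=np.arange(int(x0)-12,int(x0)+13)
        xs=xs[(xs>=0)]; m=xs[g[y,xs]<55]
        if len(m)>2: out.append((np.median(m),y,len(m)))
    return np.array(out)
A=seg(a['image'],[(34,0),(33,55),(40,111),(50,155),(67,222),(80,267),(93,308)])
B=seg(b['image'],[(112,0),(95,50),(94,94),(98,150),(110,205),(120,250),(131,289)])
fa=210/np.tan(np.radians(a['fovy']/2));print(fa)
yy=np.arange(0,297,.5); xx=np.interp(yy,B[:,1],B[:,0])
for p in A[::5]:
    c=[]
    for q in zip(xx,yy):
        r=[ray(a,Ta,p[:2]),ray(b,Tb,q)]; x=tri(r); c.append((np.linalg.norm(np.cross(x-r[0][0],r[0][1])),x.round(),q))
    c.sort(key=lambda k:k[0]); d=np.linalg.norm(c[0][1]-Ta[:3,3])
    print(p,round(c[0][0],2),c[0][1],c[0][2],'dia',round(p[2]*d/fa))
E
```

```text
431.82678499640366
[36.  0. 21.] 1.46 [324. 220. 478.] (np.float64(111.5), np.float64(0.0)) dia 53
[34. 20.  9.] 0.1 [293. 144. 444.] (np.float64(99.4375), np.float64(21.5)) dia 21
[32. 40.  7.] 0.01 [278. 128. 410.] (np.float64(95.125), np.float64(40.5)) dia 16
[32. 60.  7.] 0.05 [270. 124. 376.] (np.float64(94.0625), np.float64(58.5)) dia 16
[34. 80.  7.] 0.02 [260.  99. 343.] (np.float64(92.0625), np.float64(77.5)) dia 15
[ 36.5 100.    6. ] 0.1 [256.  93. 308.] (np.float64(93.0), np.float64(95.5)) dia 13
[ 40.5 120.    6. ] 0.21 [252.  80. 273.] (np.float64(94.1875), np.float64(113.5)) dia 13
[ 45. 140.   7.] 0.16 [251.  70. 236.] (np.float64(96.5), np.float64(132.0)) dia 15
[ 50.5 160.    6. ] 0.15 [252.  66. 197.] (np.float64(100.25), np.float64(150.0)) dia 13
[ 56.5 180.    6. ] 0.01 [254.  62. 156.] (np.float64(104.5), np.float64(168.0)) dia 13
[ 62.5 200.    6. ] 0.2 [255.  56. 115.] (np.float64(108.625), np.float64(186.5)) dia 13
[ 69. 220.   5.] 0.05 [256.  43.  75.] (np.float64(112.25), np.float64(205.0)) dia 11
[ 74. 240.   5.] 0.26 [258.  43.  28.] (np.float64(116.375), np.float64(223.5)) dia 12
[ 79.5 260.    6. ] 0.14 [259.  36. -18.] (np.float64(120.0), np.float64(242.0)) dia 14
[ 84.5 280.    6. ] 0.27 [261.  40. -71.] (np.float64(124.5625), np.float64(260.5)) dia 14
```

View pics/wrist1.png

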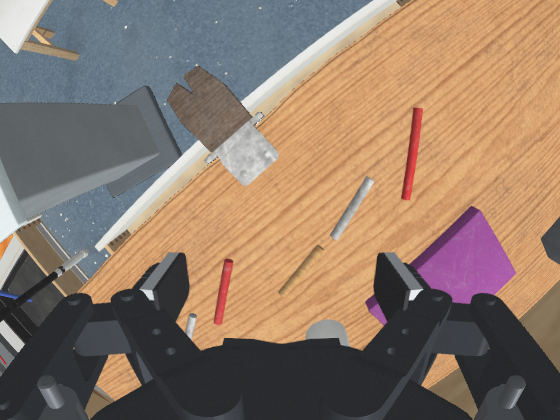

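The wrist view shows the far bench, with the cord's end at (60,270). The cord crosses every possible sweep, so it is probably scenery, but I'll approach it slowly and check that the arm follows its commands.

```bash
python3 -m inch '[{"tx":0.017,"ty":-0.03,"tz":0.005,"spin":2.5},{"tx":0.017,"ty":-0.03,"tz":0.005,"spin":2.5},{"tx":0.017,"ty":-0.03,"tz":0.005,"spin":2.5},{"tx":0.017,"ty":-0.03,"tz":0.005,"spin":2.5},{"tx":0.017,"ty":-0.03,"tz":0.005,"spin":2.5},{"tx":0.017,"ty":-0.03,"tz":0.005,"spin":2.5},{"tx":0.017,"ty":-0.03,"tz":0.005,"spin":2.5},{"tx":0.017,"ty":-0.03,"tz":0.005,"spin":2.5}]' 0.03
python3 - <<'E'
from h import *
a,Ta=snap('scene','sc2');b,Tb=snap('side','sd2')
cv2.imwrite('pics/c2.png',np.hstack([cv2.resize(a['image'][0:300,0:200],None,fx=2,fy=2),cv2.resize(b['image'][0:300,0:200],None,fx=2,fy=2)]))
E
```

```text
t: 2.67
ee_pos: [397.5, 321.5, 343.6]
tcp_rot: [0.021, 0.708, -0.021, 0.706]
force: [0.8, -0.1, 0.5]
finger_gap: 30.3
```

View pics/c2.png

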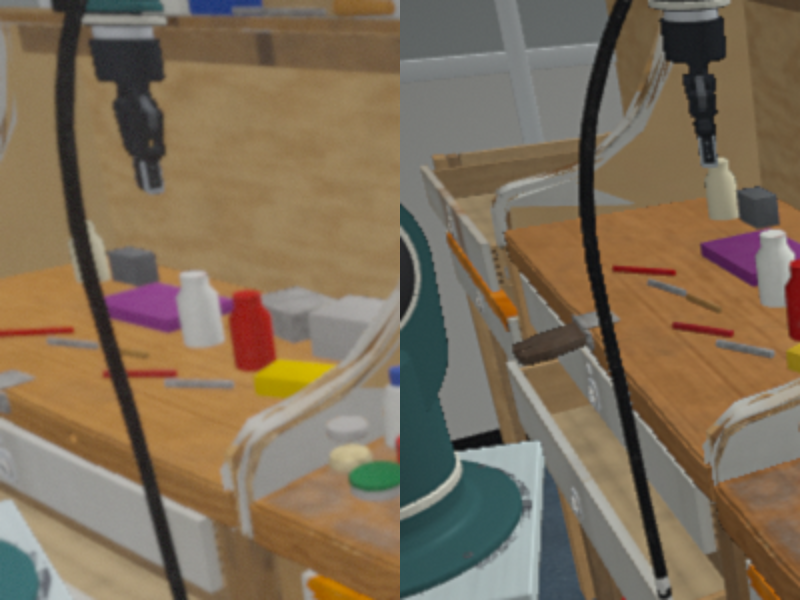

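The cord is unchanged at (33,60) in the scene picture and (95,60) in the side picture, and the tool is behind it. I'll continue in smaller steps.

```bash
for i in 1 ; do python3 -m inch '[{"ty":-0.02},{"ty":-0.02},{"ty":-0.02},{"ty":-0.02},{"ty":-0.02}]'; python3 -c "
from station import arm;o=arm.observe();print(o['tau'].round(1),o['joint_positions'].round(2))"; python3 -m inch '[{"ty":-0.012},{"ty":-0.012},{"ty":-0.012},{"ty":-0.012},{"ty":-0.012}]';python3 -c "
from station import arm;o=arm.observe();print(o['tau'].round(1),o['joint_positions'].round(2))"; done
```

```text
[  2.8 -63.4   2.3 -42.8   0.1   0.4   3.8] [-0.79  0.17  0.06  1.85 -0.01  1.12  0.78]
[  2.8 -63.4   2.3 -42.8   0.1   0.4   3.8] [-0.79  0.17  0.06  1.85 -0.01  1.12  0.78]$[0]: bad value
$[0]: bad value
```

Rows apparently need all four keys.

```bash
cat > st.py <<'E'
from station import arm;o=arm.observe();print(o['tau'].round(1),o['joint_positions'].round(2),o['ee_pos'].round(0))
E
python3 -m inch '[{"tx":0,"ty":-0.02,"tz":0,"spin":0},{"tx":0,"ty":-0.02,"tz":0,"spin":0},{"tx":0,"ty":-0.02,"tz":0,"spin":0},{"tx":0,"ty":-0.02,"tz":0,"spin":0},{"tx":0,"ty":-0.02,"tz":0,"spin":0}]' && python3 st.py
python3 -m inch '[{"tx":0,"ty":-0.012,"tz":0,"spin":0},{"tx":0,"ty":-0.012,"tz":0,"spin":0},{"tx":0,"ty":-0.012,"tz":0,"spin":0},{"tx":0,"ty":-0.012,"tz":0,"spin":0}]' && python3 st.py
```

```text
t: 3.18
ee_pos: [399.8, 217.1, 344.7]
tcp_rot: [0.024, 0.707, -0.023, 0.707]
force: [-0.6, 1.4, -0.0]
finger_gap: 30.1
[ -3.8 -46.6  -1.2 -44.7  -0.1   0.1  -1.5] [-0.69  0.06  0.13  1.97 -0.01  1.11  0.95] [400. 217. 345.]
t: 3.52
ee_pos: [399.6, 165.6, 345.1]
tcp_rot: [0.024, 0.706, -0.023, 0.707]
force: [0.1, -0.6, 0.6]
finger_gap: 29.9
[ -2.1 -43.1  -0.8 -44.   -0.1   0.   -1. ] [-0.63  0.02  0.17  2.02 -0.01  1.1   1.05] [400. 166. 345.]
```

```bash

python3 -m inch '[{"tx":0.003,"ty":-0.01,"tz":0,"spin":0},{"tx":0.003,"ty":-0.01,"tz":0,"spin":0},{"tx":0.003,"ty":-0.01,"tz":0,"spin":0},{"tx":0.003,"ty":-0.01,"tz":0,"spin":0},{"tx":0.003,"ty":-0.01,"tz":0,"spin":0}]' && python3 st.py
python3 -m inch '[{"tx":0.003,"ty":-0.01,"tz":0,"spin":0},{"tx":0.003,"ty":-0.01,"tz":0,"spin":0},{"tx":0.003,"ty":-0.01,"tz":0,"spin":0},{"tx":0.003,"ty":-0.01,"tz":0,"spin":0},{"tx":0.003,"ty":-0.01,"tz":0,"spin":0}]' && python3 st.py
python3 - <<'E'
from h import *
a,Ta=snap('scene','sc3');b,Tb=snap('side','sd3')
cv2.imwrite('pics/c3.png',np.hstack([cv2.resize(a['image'][0:240,0:200],None,fx=2,fy=2),cv2.resize(b['image'][0:240,50:250],None,fx=2,fy=2)]))
E
```

```text
t: 3.93
ee_pos: [414.8, 111.9, 345.3]
tcp_rot: [0.024, 0.706, -0.022, 0.707]
force: [0.5, 0.6, -0.1]
finger_gap: 30.1
[ -2.1 -43.1  -0.9 -43.3   0.    0.   -1.1] [-0.57  0.01  0.23  2.03 -0.    1.1   1.18] [415. 112. 345.]
t: 4.35
ee_pos: [430.4, 58.4, 345.3]
tcp_rot: [0.023, 0.706, -0.021, 0.707]
force: [-0.0, -0.2, 0.3]
finger_gap: 30.2
[ -2.1 -43.5  -0.7 -43.1   0.1   0.   -1.1] [-0.5   0.02  0.3   2.02 -0.01  1.1   1.31] [430.  58. 345.]
```

View pics/c3.png

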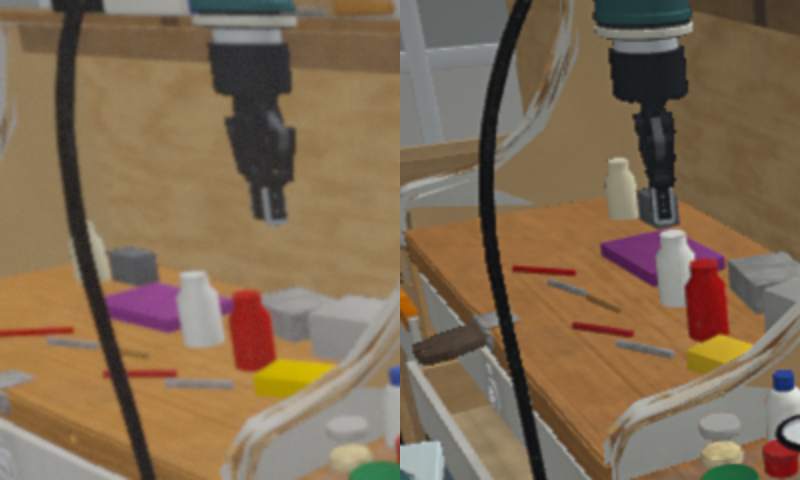

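The tool has passed behind the cord and the forearm meets no load, with tau smooth. Next I'll move above the pin.

```bash

python3 -m inch '[{"tx":0.013,"ty":-0.026,"tz":-0.005,"spin":0},{"tx":0.013,"ty":-0.026,"tz":-0.005,"spin":0},{"tx":0.013,"ty":-0.026,"tz":-0.005,"spin":0},{"tx":0.013,"ty":-0.026,"tz":-0.005,"spin":0},{"tx":0.013,"ty":-0.026,"tz":-0.005,"spin":0},{"tx":0.013,"ty":-0.026,"tz":-0.005,"spin":0},{"tx":0.013,"ty":-0.026,"tz":-0.005,"spin":0},{"tx":0.013,"ty":-0.026,"tz":-0.005,"spin":0}]' 0.05 && python3 st.py
python3 -m inch '[{"tx":0,"ty":0,"tz":0,"spin":0},{"tx":0,"ty":0,"tz":0,"spin":0}]'
cat > m.py <<'E'
from h import *
import sys
for c in ('wrist','scene','side'):
    s,T=snap(c,c+'_'+sys.argv[1]); find(c,T,sys.argv[2:])
E
python3 m.py a mag_knob mag_hinge block_front bench_block wedge wedge_tip
```

```text
t: 5.12
ee_pos: [537.3, -150.3, 304.7]
tcp_rot: [0.019, 0.705, -0.015, 0.708]
force: [0.2, 0.8, 0.2]
finger_gap: 49.8
[ -5.7 -76.4   8.2 -37.2   1.1  -0.2  -2.3] [-0.16  0.32  0.47  1.8  -0.17  1.06  1.89] [ 537. -150.  305.]
t: 5.28
ee_pos: [538.3, -154.8, 302.9]
tcp_rot: [0.02, 0.706, -0.017, 0.708]
force: [0.1, 1.6, 1.0]
finger_gap: 50.0
wrist call mag_knob [(0.69, [560.0, -163.0, 167.0])]
wrist call mag_hinge [(0.95, [636.0, -120.0, 121.0])]
wrist call block_front [(0.15, [524.0, -48.0, 3.0])]
wrist call bench_block [(0.85, [612.0, -195.0, 19.0])]
wrist call wedge [(0.57, [538.0, -387.0, 2.0])]
wrist call wedge_tip [(0.73, [611.0, -385.0, -1.0])]
scene call mag_knob [(0.69, [562.0, -167.0, 169.0])]
scene call mag_hinge [(0.85, [634.0, -124.0, 116.0])]
scene call block_front [(0.71, [578.0, -196.0, 20.0])]
scene call bench_block [(0.85, [602.0, -196.0, 19.0])]
scene call wedge [(0.8, [540.0, -389.0, -2.0])]
scene call wedge_tip [(0.7, [602.0, -392.0, -4.0]), (0.4, [609.0, -194.0, -1.0])]
side call mag_knob [(0.87, [560.0, -167.0, 165.0])]
side call mag_hinge [(0.77, [631.0, -122.0, 120.0]), (0.64, [677.0, -393.0, 1.0])]
side call block_front [(0.62, [575.0, -196.0, 21.0])]
side call bench_block [(0.61, [609.0, -193.0, 18.0])]
side call wedge [(0.8, [539.0, -387.0, -4.0]), (0.47, [579.0, -191.0, 18.0])]
side call wedge_tip [(0.79, [601.0, -390.0, -2.0])]
```

```bash

python3 -m inch '[{"tx":0.011,"ty":-0.006,"tz":-0.012,"spin":0},{"tx":0.011,"ty":-0.006,"tz":-0.012,"spin":0},{"tx":0,"ty":0,"tz":-0.012,"spin":0},{"tx":0,"ty":0,"tz":-0.01,"spin":0},{"tx":0,"ty":0,"tz":-0.01,"spin":0},{"tx":0,"ty":0,"tz":0,"spin":0}]' 0.055 && python3 m.py b mag_knob
```

```text
t: 6.83
ee_pos: [560.2, -166.3, 244.8]
tcp_rot: [0.019, 0.705, -0.017, 0.708]
force: [-0.1, -0.5, -0.5]
finger_gap: 55.0
wrist call mag_knob [(0.58, [562.0, -166.0, 164.0])]
scene call mag_knob [(0.68, [562.0, -167.0, 167.0])]
side call mag_knob [(0.78, [562.0, -168.0, 164.0])]
```

View pics/wrist_b.png

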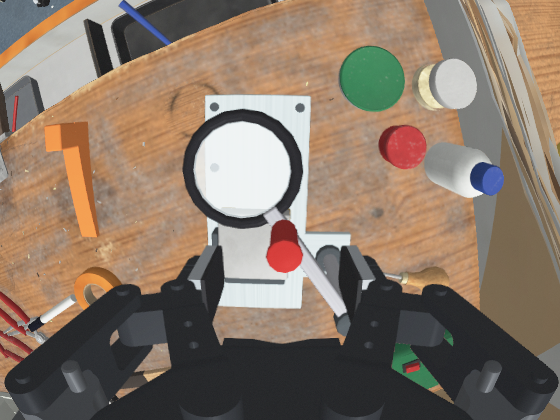

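The red pin at (284,250) lies between the pads, and the lens, tin, pot and wedge all match the estimates. I'll descend around the pin.

```bash

python3 -m inch '[{"tx":0,"ty":0,"tz":-0.01,"spin":0},{"tx":0,"ty":0,"tz":-0.01,"spin":0},{"tx":0,"ty":0,"tz":-0.009,"spin":0},{"tx":0,"ty":0,"tz":-0.006,"spin":0},{"tx":0,"ty":0,"tz":0,"spin":0}]' 0.036
python3 -m inch '[{"tx":0,"ty":0,"tz":0,"spin":0},{"tx":0,"ty":0,"tz":0,"spin":0},{"tx":0,"ty":0,"tz":0,"spin":0}]' 
python3 - <<'E'
import numpy as np
h=np.array([634,-123]);a0=np.degrees(np.arctan2(-44,-72.5))
p=h+85*np.array([np.cos(np.radians(a0)),np.sin(np.radians(a0))])
for d in range(0,100,8):
    a=np.radians(a0-d); print(d,(h+85*np.array([np.cos(a),np.sin(a)])-p).round(0))
E
```

```text
t: 7.55
ee_pos: [561.4, -166.5, 209.8]
tcp_rot: [0.019, 0.703, -0.017, 0.71]
force: [-0.3, -0.2, -0.2]
finger_gap: 35.6
t: 7.8
ee_pos: [561.1, -166.6, 209.0]
tcp_rot: [0.019, 0.704, -0.017, 0.71]
force: [0.1, 0.8, 0.4]
finger_gap: 36.0
0 [0. 0.]
8 [-5. 11.]
16 [-9. 22.]
24 [-12.  33.]
32 [-12.  45.]
40 [-11.  57.]
48 [-9. 69.]
56 [-5. 80.]
64 [ 1. 90.]
72 [  8. 100.]
80 [ 17. 108.]
88 [ 26. 115.]
96 [ 36. 121.]
```

```bash

python3 -m inch '[{"tx":0,"ty":0.01,"tz":0,"spin":0},{"tx":-0.005,"ty":0.011,"tz":0,"spin":0},{"tx":-0.004,"ty":0.011,"tz":0,"spin":0},{"tx":-0.003,"ty":0.011,"tz":0,"spin":0},{"tx":0,"ty":0.012,"tz":0,"spin":0},{"tx":0.001,"ty":0.012,"tz":0,"spin":0},{"tx":0.002,"ty":0.012,"tz":0,"spin":0}]' 
python3 m.py c mag_knob
```

```text
t: 8.38
ee_pos: [548.6, -82.3, 210.0]
tcp_rot: [0.02, 0.704, -0.018, 0.71]
force: [1.9, -2.2, -0.9]
finger_gap: 36.0
wrist call mag_knob [(0.88, [554.0, -94.0, 165.0]), (0.73, [677.0, -395.0, 0.0])]
scene call mag_knob []
side call mag_knob [(0.92, [554.0, -91.0, 166.0])]
```

```bash

python3 -m inch '[{"tx":0.008,"ty":0.008,"tz":0,"spin":0},{"tx":0.006,"ty":0.009,"tz":0,"spin":0},{"tx":0.008,"ty":0.009,"tz":0,"spin":0},{"tx":0.008,"ty":0.008,"tz":0,"spin":0},{"tx":0.005,"ty":0.004,"tz":0,"spin":0}]' 
python3 m.py d mag_knob mag_hinge
```

```text
t: 9.1
ee_pos: [585.9, -45.9, 209.9]
tcp_rot: [0.022, 0.704, -0.021, 0.709]
force: [-1.5, -1.0, -0.0]
finger_gap: 35.9
wrist call mag_knob [(0.63, [580.0, -55.0, 164.0])]
wrist call mag_hinge []
scene call mag_knob [(0.93, [583.0, -60.0, 170.0]), (0.68, [611.0, -195.0, -6.0])]
scene call mag_hinge [(0.65, [638.0, -125.0, 118.0])]
side call mag_knob [(0.71, [581.0, -58.0, 167.0])]
side call mag_hinge [(0.63, [632.0, -123.0, 120.0])]
```

```bash

python3 -m inch '[{"tx":0.004,"ty":0.003,"tz":0,"spin":0},{"tx":0.004,"ty":0.003,"tz":0,"spin":0},{"tx":0,"ty":0,"tz":0,"spin":0}]' 
python3 -m inch '[{"tx":0.002,"ty":0.003,"tz":0,"spin":0},{"tx":0,"ty":0,"tz":0,"spin":0},{"tx":0,"ty":0,"tz":0,"spin":0}]' 
python3 m.py d2 mag_knob
```

```text
t: 9.8
ee_pos: [590.7, -46.1, 209.8]
tcp_rot: [0.022, 0.706, -0.025, 0.708]
force: [0.4, 0.5, -0.2]
finger_gap: 35.9
t: 10.05
ee_pos: [592.1, -45.7, 209.5]
tcp_rot: [0.022, 0.707, -0.027, 0.707]
force: [-0.4, -0.1, -0.4]
finger_gap: 36.1
wrist call mag_knob [(0.76, [580.0, -53.0, 168.0])]
scene call mag_knob [(0.83, [581.0, -61.0, 166.0]), (0.45, [637.0, -122.0, 117.0])]
side call mag_knob [(0.87, [580.0, -57.0, 167.0])]
```

View pics/wrist_d2.png

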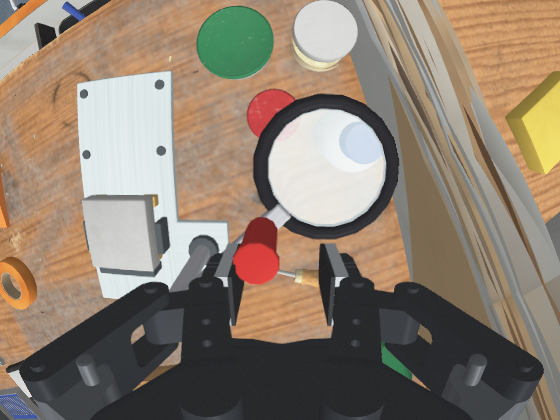

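The pin at (258,250) leans on the left pad, and the arm no longer yields in y, so it is at its stop at about 83° measured. The base plate's screws show at (84,94), (159,84), (86,154) and (161,150), and I'll take the base yaw from those.

```bash

cat >> h.py <<'E'
def fish(s,T,px,z):
    f=s['image'].shape[0]/2/np.tan(np.radians(s['fovy']/2))
    v=np.array([px[0]-s['cx'],px[1]-s['cy']]); r=np.linalg.norm(v); th=r/f
    d=T[:3,:3]@np.array([np.sin(th)*v[0]/r,-np.sin(th)*v[1]/r,-np.cos(th)]); c=T[:3,3]
    return c+d*(z-c[2])/d[2]
E
python3 - <<'E'
from h import *
s,T=snap('wrist')
P=[fish(s,T,p,8)[:2] for p in ((84,94),(86,154),(159,84),(161,150),(78,83),(170,72))]
print(np.round(P))
for i,j in ((0,1),(2,3)): d=P[j]-P[i]; print(np.degrees(np.arctan2(d[1],d[0])))
d=P[4]-P[5];print(np.degrees(np.arctan2(d[1],d[0]))+90)
d=P[0]-P[2];print(np.degrees(np.arctan2(d[1],d[0]))+90)
Y=np.array(R.from_quat(arm.observe()['tcp_rot']).as_matrix());print('tool y az',np.degrees(np.arctan2(Y[1,1],Y[0,1])),Y[:,0])
E
python3 -m inch '[{"tx":0,"ty":-0.004,"tz":0,"spin":0},{"tx":0,"ty":0,"tz":0.02,"spin":0},{"tx":0,"ty":0,"tz":0.02,"spin":0},{"tx":0,"ty":0,"tz":0.02,"spin":0},{"tx":0,"ty":0,"tz":0.02,"spin":0},{"tx":0,"ty":0,"tz":0.015,"spin":0},{"tx":-0.01,"ty":-0.03,"tz":0,"spin":0},{"tx":-0.01,"ty":-0.035,"tz":0,"spin":0}]'
```

```text
[[ 479. -226.]
 [ 537. -231.]
 [ 485. -146.]
 [ 543. -150.]
 [ 467. -232.]
 [ 476. -135.]]
-5.07154600933356
-3.904671774928799
-5.032154392957878
-3.836821755607005
tool y az 86.03201471151576 [ 5.69829732e-04 -6.52863325e-03 -9.99978526e-01]
t: 11.07
ee_pos: [572.8, -108.4, 308.3]
tcp_rot: [0.019, 0.707, -0.021, 0.707]
force: [0.2, -0.8, -0.7]
finger_gap: 36.1
```

```bash

python3 -m inch '[{"tx":-0.011,"ty":-0.034,"tz":0,"spin":0},{"tx":-0.011,"ty":-0.034,"tz":0,"spin":0},{"tx":-0.011,"ty":-0.034,"tz":0,"spin":0},{"tx":-0.011,"ty":-0.034,"tz":0,"spin":0},{"tx":-0.011,"ty":-0.034,"tz":0,"spin":0},{"tx":-0.011,"ty":-0.034,"tz":0,"spin":0},{"tx":-0.011,"ty":-0.034,"tz":0,"spin":0},{"tx":-0.011,"ty":-0.034,"tz":0,"spin":0}]' 0.06
python3 -m inch '[{"tx":0,"ty":0,"tz":-0.03,"spin":0},{"tx":0,"ty":0,"tz":-0.03,"spin":0},{"tx":0,"ty":0,"tz":0,"spin":0},{"tx":0,"ty":0,"tz":0,"spin":0}]'
python3 m.py e wedge wedge_tip mag_knob
python3 st.py
```

```text
t: 11.73
ee_pos: [479.9, -390.4, 310.8]
tcp_rot: [0.018, 0.705, -0.017, 0.709]
force: [0.6, -0.2, -0.2]
finger_gap: 59.6
t: 12.07
ee_pos: [474.3, -400.5, 251.3]
tcp_rot: [0.02, 0.704, -0.023, 0.709]
force: [0.3, -0.5, 0.9]
finger_gap: 60.2
wrist call wedge [(0.6, [539.0, -390.0, 3.0])]
wrist call wedge_tip [(0.91, [610.0, -386.0, 2.0])]
wrist call mag_knob []
scene call wedge [(0.85, [538.0, -387.0, -2.0])]
scene call wedge_tip [(0.62, [601.0, -391.0, -4.0]), (0.39, [635.0, -124.0, 117.0])]
scene call mag_knob [(0.66, [580.0, -58.0, 168.0])]
side call wedge [(0.79, [542.0, -387.0, -1.0])]
side call wedge_tip [(0.83, [605.0, -394.0, -1.0])]
side call mag_knob []
[ -0.1 -83.9  12.9 -39.7   0.   -0.   -0. ] [ 0.25  0.51  0.54  1.7  -0.3   1.01  2.41] [ 475. -400.  251.]
```

View pics/wrist_e.png

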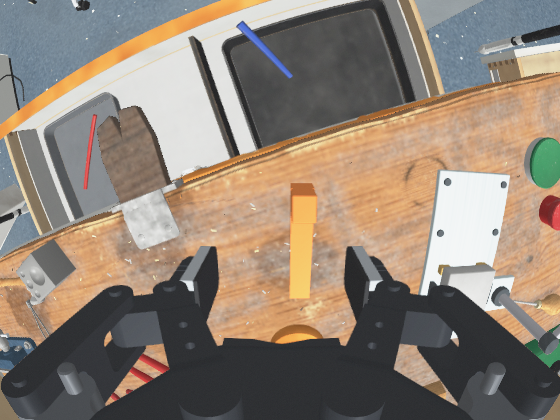

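Viewed from above, the grip's top face spans about (293–316, 195–222) and the nose's top edge runs from (290,297) to (310,298).

```bash

python3 - <<'E'
from h import *
s,T=snap('wrist')
g=np.array([fish(s,T,p,52)[:2] for p in ((293,195),(315,195),(316,222),(293,223))]); n=np.array([fish(s,T,p,6)[:2] for p in ((290,297),(310,298))])
print(g.round(),n.round(),g.mean(0),n.mean(0)); d=n.mean(0)-g.mean(0); print(np.linalg.norm(d),np.degrees(np.arctan2(d[1],d[0])))
o=arm.observe();M=R.from_quat(o['tcp_rot']).as_matrix();print(o['ee_pos'],np.degrees(np.arctan2(M[1,1],M[0,1])),M[:,0])
im=cv2.resize(s['image'][170:310,240:360],None,fx=5,fy=4.2); cv2.imwrite('pics/crop_e.png',im)
E
```

```text
[[ 475. -392.]
 [ 476. -373.]
 [ 500. -373.]
 [ 500. -393.]] [[ 604. -400.]
 [ 607. -378.]] [ 487.8289917  -382.75913221] [ 605.01651899 -388.82832068]
117.34458488154667 -2.9647223095491935
[ 474.54427829 -400.25007361  251.18105953] 86.51915302626303 [ 0.00790049 -0.00436174 -0.99995928]
```

```bash

python3 -m inch '[{"tx":0.013,"ty":0.017,"tz":0,"spin":-0.5},{"tx":0,"ty":0,"tz":-0.03,"spin":0},{"tx":0,"ty":0,"tz":-0.03,"spin":0},{"tx":0,"ty":0,"tz":-0.03,"spin":0},{"tx":0,"ty":0,"tz":-0.03,"spin":0},{"tx":0,"ty":0,"tz":0,"spin":0},{"tx":0,"ty":0,"tz":0,"spin":0}]'
python3 m.py f wedge wedge_tip
```

```text
t: 13.3
ee_pos: [488.8, -383.0, 129.4]
tcp_rot: [0.022, 0.702, -0.027, 0.711]
force: [-0.2, -0.5, 1.1]
finger_gap: 59.9
wrist call wedge [(0.62, [535.0, -388.0, 3.0])]
wrist call wedge_tip []
scene call wedge [(0.77, [542.0, -386.0, -1.0])]
scene call wedge_tip [(0.9, [600.0, -394.0, -0.0])]
side call wedge [(0.85, [540.0, -388.0, 2.0])]
side call wedge_tip []
```

```bash

python3 -m inch '[{"tx":-0.001,"ty":0,"tz":-0.02,"spin":0},{"tx":0,"ty":0,"tz":-0.017,"spin":0},{"tx":0,"ty":0,"tz":0,"spin":0}]'
python3 st.py
python3 -m inch '[{"tx":0,"ty":0,"tz":0,"spin":0},{"tx":0,"ty":0,"tz":0,"spin":0},{"tx":0,"ty":0,"tz":0,"spin":0},{"tx":0,"ty":0,"tz":0,"spin":0},{"tx":0,"ty":0,"tz":0,"spin":0},{"tx":0,"ty":0,"tz":0,"spin":0}]' 0.01 50
python3 -m inch '[{"tx":0,"ty":0,"tz":0,"spin":0},{"tx":0,"ty":0,"tz":0,"spin":0},{"tx":0,"ty":0,"tz":0,"spin":0}]'
```

```text
t: 14.0
ee_pos: [489.3, -383.3, 94.2]
tcp_rot: [0.021, 0.7, -0.028, 0.713]
force: [-0.3, 0.4, 0.4]
finger_gap: 60.2
[  1.2 -95.2  14.7 -31.9  -0.4  -1.2   0.3] [ 0.3   0.71  0.43  1.78 -0.43  0.73  2.46] [ 489. -383.   94.]
t: 14.5
ee_pos: [490.0, -384.1, 97.7]
tcp_rot: [0.021, 0.7, -0.028, 0.714]
force: [-1.1, 0.8, -0.8]
finger_gap: 21.2
t: 14.75
ee_pos: [490.2, -384.1, 98.3]
tcp_rot: [0.021, 0.699, -0.028, 0.714]
force: [-0.1, -0.6, -0.4]
finger_gap: 21.3
```

```bash

python3 -m inch '[{"tx":0,"ty":0,"tz":0.01,"spin":0},{"tx":0,"ty":0,"tz":0.015,"spin":0},{"tx":0,"ty":0,"tz":0.015,"spin":0},{"tx":0,"ty":0,"tz":0,"spin":0},{"tx":0,"ty":0,"tz":0,"spin":0}]'
python3 m.py g wedge wedge_tip
```

```text
t: 15.17
ee_pos: [489.7, -384.0, 141.2]
tcp_rot: [0.021, 0.7, -0.028, 0.714]
force: [-0.1, 0.0, -1.8]
finger_gap: 21.4
wrist call wedge [(0.75, [538.0, -390.0, 46.0])]
wrist call wedge_tip []
scene call wedge [(0.83, [539.0, -389.0, 43.0])]
scene call wedge_tip [(0.64, [600.0, -396.0, 43.0])]
side call wedge [(0.61, [541.0, -385.0, 40.0]), (0.46, [610.0, -193.0, 21.0])]
side call wedge_tip [(0.63, [601.0, -392.0, 42.0])]
```

View pics/side_g.png

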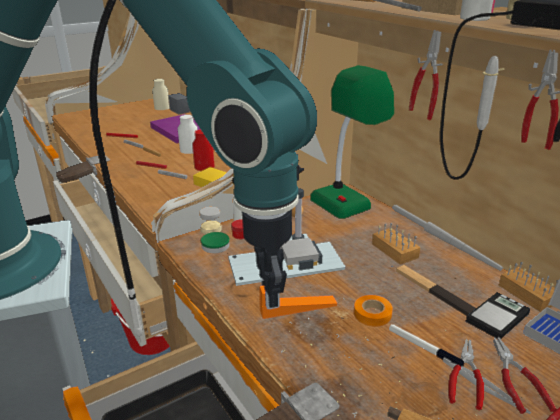

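The side picture shows the wedge lifted level, with the gripper near (275,285). Next I'll carry it to the front of the base.

```bash

python3 -m inch '[{"tx":-0.006,"ty":0.025,"tz":0,"spin":0},{"tx":-0.006,"ty":0.025,"tz":0,"spin":0},{"tx":-0.006,"ty":0.025,"tz":0,"spin":0},{"tx":-0.006,"ty":0.025,"tz":0,"spin":0},{"tx":-0.006,"ty":0.025,"tz":0,"spin":0},{"tx":-0.006,"ty":0.025,"tz":0,"spin":0},{"tx":-0.006,"ty":0.025,"tz":0,"spin":0},{"tx":-0.005,"ty":0.02,"tz":0,"spin":0}]'
python3 -m inch '[{"tx":0,"ty":0,"tz":0,"spin":0},{"tx":0,"ty":0,"tz":0,"spin":0},{"tx":0,"ty":0,"tz":0,"spin":0}]'
python3 m.py h wedge wedge_tip block_front mag_knob solder_tin pot_red
python3 -c "
from h import *
M=R.from_quat(arm.observe()['tcp_rot']).as_matrix();print(np.degrees(np.arctan2(M[1,1],M[0,1])),M[:,0])"
```

```text
t: 16.28
ee_pos: [438.3, -186.3, 139.3]
tcp_rot: [0.022, 0.7, -0.031, 0.713]
force: [0.9, 0.0, -0.6]
finger_gap: 21.4
t: 16.53
ee_pos: [437.8, -181.9, 139.1]
tcp_rot: [0.021, 0.701, -0.029, 0.713]
force: [0.4, 0.4, -0.7]
finger_gap: 21.5
wrist call wedge [(0.86, [485.0, -188.0, 43.0])]
wrist call wedge_tip []
wrist call block_front []
wrist call mag_knob []
wrist call solder_tin [(0.97, [459.0, -81.0, -0.0])]
wrist call pot_red [(0.67, [521.0, -49.0, -2.0])]
scene call wedge [(0.65, [491.0, -189.0, 41.0])]
scene call wedge_tip [(0.59, [548.0, -193.0, 45.0]), (0.31, [636.0, -122.0, 118.0])]
scene call block_front [(0.91, [576.0, -191.0, 21.0]), (0.19, [636.0, -126.0, 116.0])]
scene call mag_knob [(0.62, [580.0, -62.0, 165.0]), (0.52, [576.0, -194.0, 18.0])]
scene call solder_tin [(0.69, [460.0, -74.0, -4.0])]
scene call pot_red [(0.69, [634.0, -124.0, 119.0])]
side call wedge [(0.93, [488.0, -189.0, 44.0])]
side call wedge_tip [(0.87, [551.0, -193.0, 45.0]), (0.21, [611.0, -195.0, 2.0])]
side call block_front [(0.59, [575.0, -193.0, 22.0])]
side call mag_knob [(0.95, [581.0, -54.0, 167.0])]
side call solder_tin [(0.68, [456.0, -80.0, 1.0])]
side call pot_red [(0.57, [526.0, -50.0, 2.0])]
85.90045621070728 [ 0.01632826 -0.01117699 -0.99980421]
```

View pics/wrist_h.png

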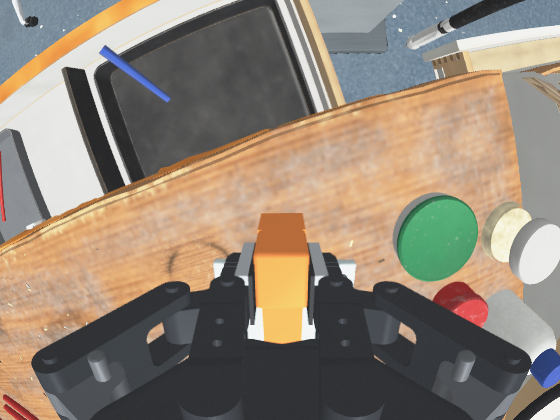

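The grip at (283,240) is centred over the front of the plate. I'll lower it.

```bash

python3 -m inch '[{"tx":0,"ty":0,"tz":-0.012,"spin":-0.4},{"tx":0,"ty":0,"tz":-0.012,"spin":0},{"tx":0,"ty":0,"tz":-0.003,"spin":0},{"tx":0,"ty":0,"tz":0,"spin":0},{"tx":0,"ty":0,"tz":0,"spin":0}]'
python3 -m inch '[{"tx":0,"ty":0,"tz":-0.003,"spin":0},{"tx":0,"ty":0,"tz":-0.002,"spin":0}]'
python3 -m inch '[{"tx":0,"ty":0,"tz":-0.002,"spin":0},{"tx":0,"ty":0,"tz":-0.002,"spin":0}]'
```

```text
t: 18.0
ee_pos: [437.7, -181.9, 110.7]
tcp_rot: [0.024, 0.701, -0.031, 0.712]
force: [-0.2, 0.4, -1.6]
finger_gap: 21.1
t: 18.17
ee_pos: [438.0, -182.1, 106.0]
tcp_rot: [0.024, 0.7, -0.031, 0.713]
force: [0.2, -0.1, -0.9]
finger_gap: 21.0
t: 18.33
ee_pos: [437.5, -182.0, 102.2]
tcp_rot: [0.024, 0.701, -0.031, 0.712]
force: [-17.5, 5.8, 34.0]
finger_gap: 20.8
```

```bash

python3 -m inch '[{"tx":0,"ty":0,"tz":0.001,"spin":0},{"tx":0,"ty":0,"tz":0,"spin":0}]'
python3 m.py i wedge wedge_tip block_front
python3 - <<'E'
from h import *
a=cv2.imread('pics/side_i.png'); b=cv2.imread('pics/scene_i.png')
cv2.imwrite('pics/ci.png',np.hstack([cv2.resize(a[220:320,210:370],None,fx=2.5,fy=3.5),cv2.resize(b[200:300,180:340],None,fx=2.5,fy=3.5)]))
E
```

```text
t: 18.5
ee_pos: [437.4, -182.0, 103.4]
tcp_rot: [0.024, 0.701, -0.031, 0.713]
force: [1.0, 0.2, -1.9]
finger_gap: 21.1
wrist call wedge [(0.9, [485.0, -189.0, 12.0])]
wrist call wedge_tip []
wrist call block_front []
scene call wedge [(0.75, [489.0, -187.0, 8.0])]
scene call wedge_tip [(0.58, [547.0, -194.0, 9.0])]
scene call block_front [(0.84, [578.0, -190.0, 20.0])]
side call wedge [(0.74, [489.0, -188.0, 10.0])]
side call wedge_tip [(0.95, [551.0, -192.0, 13.0]), (0.61, [527.0, -46.0, 1.0])]
side call block_front [(0.71, [575.0, -192.0, 22.0])]
```

View pics/ci.png

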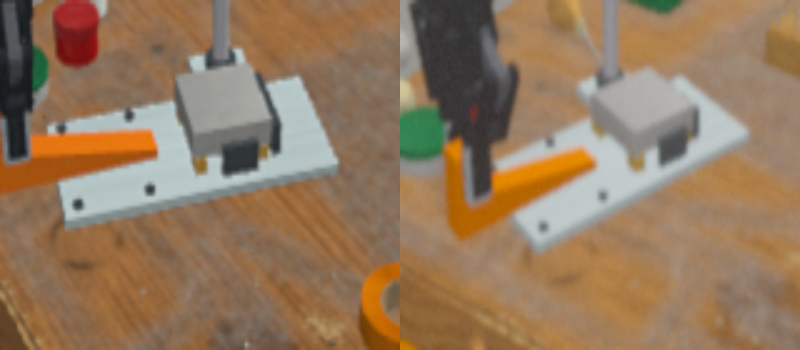

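The wedge lies flat on the plate, and its nose (side view, left panel about (155,145)) points between the brass rests. I'll start pushing.

```bash

python3 -m inch '[{"tx":0.005,"ty":-0.0004,"tz":0,"spin":0},{"tx":0.005,"ty":-0.0004,"tz":0,"spin":0},{"tx":0.005,"ty":-0.0004,"tz":0,"spin":0},{"tx":0.005,"ty":-0.0004,"tz":0,"spin":0}]'
python3 -m inch '[{"tx":0.005,"ty":-0.0004,"tz":0,"spin":0},{"tx":0.005,"ty":-0.0004,"tz":0,"spin":0},{"tx":0.005,"ty":-0.0004,"tz":0,"spin":0},{"tx":0.004,"ty":-0.0004,"tz":0,"spin":0}]'
python3 m.py j wedge wedge_tip block_front bench_block
```

```text
t: 19.43
ee_pos: [458.6, -183.7, 103.2]
tcp_rot: [0.025, 0.701, -0.031, 0.712]
force: [-0.3, 0.6, -1.4]
finger_gap: 21.1
t: 19.77
ee_pos: [478.2, -185.7, 103.5]
tcp_rot: [0.025, 0.702, -0.031, 0.711]
force: [-6.5, 1.6, 8.3]
finger_gap: 20.7
wrist call wedge [(0.91, [529.0, -193.0, 12.0])]
wrist call wedge_tip []
wrist call block_front []
wrist call bench_block []
scene call wedge [(0.62, [529.0, -192.0, 7.0])]
scene call wedge_tip [(0.83, [589.0, -200.0, 8.0])]
scene call block_front [(0.84, [577.0, -194.0, 22.0])]
scene call bench_block [(0.68, [604.0, -195.0, 17.0])]
side call wedge [(0.85, [531.0, -191.0, 6.0])]
side call wedge_tip [(0.58, [591.0, -196.0, 7.0]), (0.43, [610.0, -195.0, -0.0])]
side call block_front [(0.8, [578.0, -190.0, 21.0])]
side call bench_block [(0.73, [609.0, -194.0, 20.0])]
```

```bash

python3 -m inch '[{"tx":0.005,"ty":-0.0003,"tz":0,"spin":0},{"tx":0.005,"ty":-0.0003,"tz":0,"spin":0},{"tx":0.004,"ty":-0.0003,"tz":0,"spin":0},{"tx":0.003,"ty":-0.0003,"tz":0,"spin":0}]'
python3 -m inch '[{"tx":0.003,"ty":-0.0003,"tz":0,"spin":0},{"tx":0.003,"ty":-0.0003,"tz":0,"spin":0},{"tx":0.003,"ty":-0.0003,"tz":0,"spin":0}]'
python3 m.py k block_front wedge wedge_tip
```

```text
t: 20.85
ee_pos: [490.0, -186.8, 103.4]
tcp_rot: [0.027, 0.706, -0.03, 0.707]
force: [-14.9, 2.6, 22.9]
finger_gap: 21.2
t: 21.1
ee_pos: [492.5, -187.6, 103.3]
tcp_rot: [0.03, 0.711, -0.029, 0.702]
force: [-21.3, 4.1, 29.8]
finger_gap: 21.4
wrist call block_front [(0.54, [520.0, -48.0, 1.0])]
wrist call wedge [(0.82, [538.0, -191.0, 10.0])]
wrist call wedge_tip []
scene call block_front [(0.96, [577.0, -190.0, 20.0])]
scene call wedge [(0.86, [542.0, -194.0, 7.0])]
scene call wedge_tip [(0.82, [603.0, -199.0, 6.0])]
side call block_front [(0.94, [578.0, -193.0, 20.0])]
side call wedge [(0.7, [540.0, -192.0, 5.0])]
side call wedge_tip [(0.8, [605.0, -198.0, 8.0])]
```

```bash

python3 -m inch '[{"tx":0,"ty":0,"tz":0.001,"spin":0},{"tx":0,"ty":0,"tz":0,"spin":0}]'
python3 -m inch '[{"tx":0.003,"ty":-0.0002,"tz":0.0005,"spin":0},{"tx":0.003,"ty":-0.0002,"tz":0,"spin":0}]'
python3 -m inch '[{"tx":0.003,"ty":-0.0002,"tz":0.0005,"spin":0},{"tx":0.003,"ty":-0.0002,"tz":0,"spin":0}]'
python3 -c "
from h import *
M=R.from_quat(arm.observe()['tcp_rot']).as_matrix();print(np.degrees(np.arctan2(M[1,1],M[0,1])),M[:,0])"
```

```text
t: 21.87
ee_pos: [491.8, -187.4, 104.2]
tcp_rot: [0.031, 0.711, -0.029, 0.701]
force: [2.7, -0.2, -1.5]
finger_gap: 21.2
t: 22.03
ee_pos: [495.7, -187.6, 103.9]
tcp_rot: [0.031, 0.713, -0.029, 0.7]
force: [-10.3, 0.5, 6.7]
finger_gap: 21.4
t: 22.2
ee_pos: [499.5, -187.7, 103.5]
tcp_rot: [0.032, 0.715, -0.028, 0.697]
force: [-11.2, 1.5, 8.0]
finger_gap: 21.0
85.06881092329384 [-0.02498379  0.006564   -0.99966631]
```

```bash

python3 -m inch '[{"tx":0.004,"ty":-0.0003,"tz":0.0005,"spin":0},{"tx":0.004,"ty":-0.0003,"tz":0,"spin":0}]'
python3 -m inch '[{"tx":0.004,"ty":-0.0003,"tz":0.0005,"spin":0},{"tx":0.004,"ty":-0.0003,"tz":0,"spin":0}]'
python3 m.py l wedge wedge_tip block_front bench_block mag_knob
python3 - <<'E'
from h import *
M=R.from_quat(arm.observe()['tcp_rot']).as_matrix();print(np.degrees(np.arctan2(M[1,1],M[0,1])),M[:,0])
for c in('side','scene'):
    a=cv2.imread(f'pics/{c}_h.png',0);b=cv2.imread(f'pics/{c}_l.png',0)
    s,T=snap(c); f=210/np.tan(np.radians(s['fovy']/2))
    def px(p):
        q=np.linalg.inv(T)@np.r_[p,1]; return np.array([s['cx']-f*q[0]/q[2],s['cy']+f*q[1]/q[2]])
    yaw=np.radians(-4.5);B=lambda x,y,z:np.array([610+x*np.cos(yaw)-y*np.sin(yaw),-195+x*np.sin(yaw)+y*np.cos(yaw),z])
    print(c,'4mm =',(px(B(-33,-33,41))-px(B(-33,-33,37))).round(2))
    for nm,P in (('front',B(-33,-33,30)),('front left',B(-33,20,37)),('back',B(33,-33,30)),('screw',B(-73,-40,8))):
        u=px(P).round().astype(int);h=9
        t=cv2.resize(a[u[1]-h:u[1]+h+1,u[0]-h:u[0]+h+1],None,fx=8,fy=8,interpolation=cv2.INTER_CUBIC)
        r=cv2.resize(b[u[1]-h-6:u[1]+h+7,u[0]-h-6:u[0]+h+7],None,fx=8,fy=8,interpolation=cv2.INTER_CUBIC)
        m=cv2.matchTemplate(r,t,cv2.TM_CCOEFF_NORMED);_,v,_,l=cv2.minMaxLoc(m);print(nm,u,round(v,3),(np.array(l)/8-6))
E
```

```text
t: 22.37
ee_pos: [504.8, -188.1, 103.2]
tcp_rot: [0.033, 0.718, -0.028, 0.695]
force: [-26.5, 1.8, 34.6]
finger_gap: 21.2
t: 22.53
ee_pos: [509.5, -188.8, 103.1]
tcp_rot: [0.035, 0.721, -0.028, 0.692]
force: [-24.9, 4.4, 34.4]
finger_gap: 21.2
wrist call wedge [(0.89, [553.0, -195.0, 7.0])]
wrist call wedge_tip []
wrist call block_front []
wrist call bench_block []
wrist call mag_knob []
scene call wedge [(0.85, [557.0, -194.0, 6.0])]
scene call wedge_tip [(0.73, [617.0, -200.0, 7.0])]
scene call block_front [(0.85, [578.0, -194.0, 20.0])]
scene call bench_block [(0.73, [608.0, -192.0, 21.0])]
scene call mag_knob [(0.84, [581.0, -61.0, 166.0])]
side call wedge [(0.7, [557.0, -195.0, 8.0]), (0.24, [634.0, -122.0, 116.0])]
side call wedge_tip []
side call block_front [(0.67, [576.0, -194.0, 24.0])]
side call bench_block [(0.79, [610.0, -196.0, 22.0])]
side call mag_knob []
84.92193482337171 [-0.03995526  0.01152798 -0.99913497]
side 4mm = [ 0.   -1.69]
front [287 260] 0.591 [ 0.25  -0.375]
front left [281 244] 0.952 [ 0.375 -0.375]
back [319 256] 0.988 [ 0.125 -0.125]
screw [268 274] 0.785 [0.125 0.625]
scene 4mm = [ 0.02 -1.69]
front [274 239] 0.658 [0.25  0.125]
front left [259 227] 0.305 [6.    1.375]
back [298 231] 0.998 [0. 0.]
screw [260 256] 0.772 [0.75 1.5 ]
```

```bash

python3 -m inch '[{"tx":0,"ty":0,"tz":0.001,"spin":0},{"tx":0,"ty":0,"tz":0,"spin":0}]'
python3 -m inch '[{"tx":0.003,"ty":-0.0002,"tz":0.001,"spin":0},{"tx":0.003,"ty":-0.0002,"tz":0.0005,"spin":0}]'
python3 -m inch '[{"tx":0.003,"ty":-0.0002,"tz":0.0005,"spin":0},{"tx":0.003,"ty":-0.0002,"tz":0.0005,"spin":0}]'
cat > lift.py <<'E'
from h import *
import sys
M=R.from_quat(arm.observe()['tcp_rot']).as_matrix();print(np.degrees(np.arctan2(M[1,1],M[0,1])),M[:,0])
for c,pts in (('side',((281,244),(290,246),(319,256),(276,243))),('scene',((270,231),(280,233),(298,231)))):
    a=cv2.imread(f'pics/{c}_h.png',0);s,T=snap(c,c+'_'+sys.argv[1]);b=cv2.cvtColor(s['image'],cv2.COLOR_BGR2GRAY)
    for u in pts:
        h=7;k=cv2.INTER_CUBIC
        t=cv2.resize(a[u[1]-h:u[1]+h+1,u[0]-h:u[0]+h+1],None,fx=10,fy=10,interpolation=k)
        r=cv2.resize(b[u[1]-h-4:u[1]+h+5,u[0]-h-4:u[0]+h+5],None,fx=10,fy=10,interpolation=k)
        _,v,_,l=cv2.minMaxLoc(cv2.matchTemplate(r,t,cv2.TM_CCOEFF_NORMED));print(c,u,round(v,3),(np.array(l)/10-4))
    find(c,T,['wedge','wedge_tip','block_front'])
    g=s['image'][215:285,210:330] if c=='side' else s['image'][195:265,200:320]
    cv2.imwrite(f'pics/z{c}_{sys.argv[1]}.png',cv2.resize(g,None,fx=5,fy=5,interpolation=k))
E
python3 lift.py m
```

```text
t: 23.7
ee_pos: [509.4, -188.7, 103.9]
tcp_rot: [0.035, 0.721, -0.028, 0.692]
force: [-0.3, -0.1, -0.8]
finger_gap: 21.2
t: 23.87
ee_pos: [513.8, -188.8, 104.5]
tcp_rot: [0.035, 0.723, -0.028, 0.69]
force: [-5.3, -0.1, 0.3]
finger_gap: 21.6
t: 24.03
ee_pos: [518.4, -189.0, 104.6]
tcp_rot: [0.036, 0.724, -0.027, 0.688]
force: [-8.4, 0.8, 2.5]
finger_gap: 21.2
84.85804871504573 [-0.0504864   0.01456565 -0.99861853]
side (281, 244) 0.898 [ 0.7 -0.5]
side (290, 246) 0.851 [ 0.2 -1.2]
side (319, 256) 0.983 [ 0.2 -0.1]
side (276, 243) 0.773 [ 0.8 -0.9]
side call wedge [(0.71, [564.0, -192.0, 9.0])]
side call wedge_tip []
side call block_front []
scene (270, 231) 0.991 [ 1.  -1.7]
scene (280, 233) 0.985 [ 3.6 -2. ]
scene (298, 231) 0.997 [0. 0.]
scene call wedge [(0.86, [565.0, -195.0, 10.0])]
scene call wedge_tip []
scene call block_front [(0.86, [575.0, -195.0, 26.0])]
```

No more pictures can be viewed, so I'll measure the lift numerically by fitting the block's tilt to both camera images.

```bash
cat > fit.py <<'E'
from h import *
import sys
yaw=np.radians(-4.5)
def blk(x,y,z,L):   # block-base coords on untilted block -> world, tilted about back lower edge
    a=np.arcsin(L/66); dx,dz=x-33,z-18
    X=33+dx*np.cos(a)+dz*np.sin(a)*1; Z=18-dx*np.sin(a)+dz*np.cos(a)
    return np.array([610+X*np.cos(yaw)-y*np.sin(yaw),-195+X*np.sin(yaw)+y*np.cos(yaw),Z])
for c in('side','scene'):
    a=cv2.imread(f'pics/{c}_h.png',0).astype(np.float32);s,T=snap(c);b=cv2.cvtColor(s['image'],cv2.COLOR_BGR2GRAY).astype(np.float32)
    f=210/np.tan(np.radians(s['fovy']/2))
    def px(p):
        q=np.linalg.inv(T)@np.r_[p,1]; return [s['cx']-f*q[0]/q[2],s['cy']+f*q[1]/q[2]]
    for nm,C,W in (('top face',[(-33,-33),(33,-33),(33,33),(-33,33)],[(-38,-36),(10,-36),(10,36),(-38,36)]),('top front half',[(-33,-33),(33,-33),(33,33),(-33,33)],[(-38,-36),(-15,-36),(-15,36),(-38,36)])):
        P0=np.float32([px(blk(x,y,37,0)) for x,y in C]); m=np.zeros_like(a); cv2.fillPoly(m,[np.int32([px(blk(x,y,37,0)) for x,y in W])],1)
        best=[]
        for L in np.arange(-1,8,.25):
            for sx in np.arange(-3,3.1,.5):
                P1=np.float32([px(blk(x,y,37,L)+[sx,0,0]) for x,y in C]); H=cv2.getPerspectiveTransform(P0,P1)
                w_=cv2.warpPerspective(b,H,(560,420),flags=cv2.INTER_CUBIC|cv2.WARP_INVERSE_MAP)
                best.append((np.corrcoef(w_[m>0],a[m>0])[0,1],L,sx))
        best.sort(reverse=True); print(c,nm,[tuple(np.round(q,3)) for q in best[:4]])
o=arm.observe();print(o['t'],o['ee_pos'].round(1),o['force'].round(1))
E
python3 fit.py
```

```text
side top face [(np.float64(0.944), np.float64(4.25), np.float64(-0.5)), (np.float64(0.944), np.float64(4.5), np.float64(-0.5)), (np.float64(0.944), np.float64(5.0), np.float64(-1.0)), (np.float64(0.943), np.float64(4.75), np.float64(-1.0))]
side top front half [(np.float64(0.936), np.float64(5.0), np.float64(-0.5)), (np.float64(0.935), np.float64(4.5), np.float64(0.0)), (np.float64(0.935), np.float64(4.25), np.float64(0.0)), (np.float64(0.935), np.float64(3.75), np.float64(0.5))]
scene top face [(np.float64(0.41), np.float64(5.0), np.float64(-3.0)), (np.float64(0.409), np.float64(4.75), np.float64(-3.0)), (np.float64(0.408), np.float64(4.5), np.float64(-3.0)), (np.float64(0.408), np.float64(5.25), np.float64(-3.0))]
scene top front half [(np.float64(0.258), np.float64(4.75), np.float64(-3.0)), (np.float64(0.257), np.float64(4.5), np.float64(-3.0)), (np.float64(0.256), np.float64(5.0), np.float64(-3.0)), (np.float64(0.254), np.float64(5.25), np.float64(-3.0))]
24.5333 [ 518.8 -189.   104.9] [-5.   1.2  0.3]
```

```bash

python3 -m inch '[{"tx":0.0005,"ty":0,"tz":-0.001,"spin":0},{"tx":0.0005,"ty":0,"tz":-0.0007,"spin":0}]'
python3 -m inch '[{"tx":0,"ty":0,"tz":-0.0003,"spin":0}]'
python3 fit.py; python3 lift.py n
```

```text
t: 24.7
ee_pos: [519.2, -189.0, 103.2]
tcp_rot: [0.036, 0.724, -0.027, 0.688]
force: [-8.6, 2.2, 9.3]
finger_gap: 21.9
t: 24.78
ee_pos: [519.1, -189.0, 103.2]
tcp_rot: [0.036, 0.724, -0.027, 0.688]
force: [-6.9, 2.3, 10.2]
finger_gap: 21.0
side top face [(np.float64(0.951), np.float64(3.75), np.float64(-0.5)), (np.float64(0.951), np.float64(4.0), np.float64(-0.5)), (np.float64(0.95), np.float64(3.5), np.float64(0.0)), (np.float64(0.95), np.float64(3.25), np.float64(0.0))]
side top front half [(np.float64(0.944), np.float64(3.75), np.float64(0.0)), (np.float64(0.944), np.float64(3.25), np.float64(0.5)), (np.float64(0.943), np.float64(3.0), np.float64(0.5)), (np.float64(0.943), np.float64(3.5), np.float64(0.0))]
scene top face [(np.float64(0.422), np.float64(4.5), np.float64(-3.0)), (np.float64(0.422), np.float64(4.75), np.float64(-3.0)), (np.float64(0.421), np.float64(4.25), np.float64(-3.0)), (np.float64(0.421), np.float64(5.0), np.float64(-3.0))]
scene top front half [(np.float64(0.275), np.float64(4.5), np.float64(-3.0)), (np.float64(0.274), np.float64(4.75), np.float64(-3.0)), (np.float64(0.273), np.float64(4.25), np.float64(-3.0)), (np.float64(0.272), np.float64(5.0), np.float64(-3.0))]
24.8833 [ 519.2 -189.   103.2] [-7.1  1.7  7.2]
84.8448753211258 [-0.0497581   0.01479764 -0.99865167]
side (281, 244) 0.909 [ 0.6 -0.5]
side (290, 246) 0.867 [ 0.2 -1.1]
side (319, 256) 0.983 [ 0.2 -0.1]
side (276, 243) 0.775 [ 0.8 -0.9]
side call wedge [(0.97, [564.0, -193.0, 5.0])]
side call wedge_tip []
side call block_front [(0.94, [575.0, -193.0, 25.0]), (0.21, [680.0, -396.0, 3.0])]
scene (270, 231) 0.992 [ 0.9 -1.5]
scene (280, 233) 0.988 [ 1.  -1.1]
scene (298, 231) 0.997 [0. 0.]
scene call wedge [(0.94, [567.0, -193.0, 6.0])]
scene call wedge_tip []
scene call block_front [(0.77, [577.0, -192.0, 24.0]), (0.69, [674.0, -397.0, 1.0])]
```

```bash
python3 -c "
from station import arm
print(arm.mark_of('mag_knob','scene')[:1]); print(arm.close_job()); o=arm.observe();print(o['t'],o['ee_pos'],o['force'],o['finger_gap'])"
```

```text
[{'point': [-111.9, 116.0, -966.2], 'conf': 0.8}]
the job is handed in; nothing more can be done
None
the job is handed in; nothing more can be done
```

I handed the job in with the wedge still gripped under the block and its front edge raised about 3.6 mm. No verdict was reported.

**What I did:** I swung the magnifier arm by its pin until it stopped yielding. Then I took the wedge by its grip, laid it flat on the plate and pushed it between the front rests.

**Last checks:**
- **Lift:** Fitting the block's tilt in the side picture gave about 3.3 to 4.0 mm. The wedge's position, with its nose about 52 mm past the edge, gives about 3.7 mm. The trained networks put the edge at 24 to 25 mm height, which would be a 6 to 7 mm lift, but they are only good to about 4 mm.
- **Wedge:** It read flat, at 5 to 6 mm height by the networks against 8 mm nominal. It was pressed down with about 7 N and pushed with about 7 N. The gripper opening was 21 mm on the 22 mm grip.
- **Magnifier arm:** It measured about 82 to 84°, roughly 1.45 rad. Later readings of the pin showed the same place.
- **Bystanders:** The tin and pot showed no movement when last measured, before the wedge went down. I did not re-measure the tape roll on purpose, but stray readings still put it in place.

**Disagreements and doubts:**
- The scene camera's tilt fit was unusable because the robot hid the block (match 0.4).
- Small patch comparisons gave anything from 1 to 4 mm of lift.
- The tool pitched by about 0.07 rad during the push, so the wedge must have pivoted in the pads to stay flat.
- I reached the limit of 12 pictures, so the final state was checked by numbers only.

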